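Fold back the bifold dust cover over the ring

ROBOT

A 7-joint arm with a two-finger parallel gripper is mounted at the origin on the work surface; the furniture and walls round the work are solid. World frame = base frame: x ahead of the robot, y to its left, z up, the work surface at z = 0. Lengths are in m, angles in degrees, forces in N, time in s.
With the tool pointing down it reaches from about 0.425 to 0.875 m from the base axis. Payload 4.7 kg.
Tool frame: the origin (TCP) lies midway between the tips of the shut fingers; the grasp point (between the pads) lies 19 mm behind it; z points along the fingers, y is the line along which they close (so a half turn about z gives the same grasp; the last joint's range is limited). The gripper opens to 87 mm and grips with 3 to 60 N. Pads are 19 mm wide; open, the fingers measure 117 mm over their backs; the gripper's body (75 mm by 190 mm) begins 51 mm behind the grasp point.
Start: joints at [-70.182, 18.392, -4.016, 83.108, 1.295, 78.541, -3.26], TCP at [0.212, 0.615, 0.223] pointing down, gripper open.
Joint ranges: [-163.93, 163.93], [-17.29, 119.83], [-79.2, 71.16], [3.27, 140.29], [-89.18, 269.18], [5.43, 117.66], [-154.24, 154.24]. Speed limits (degrees/s): [147.25, 147.25, 180, 180, 180, 180, 180].

INTERFACE

Orientations are given as a 3x3 rotation matrix whose columns are the frame's x, y, z axes.
In Python, from rig import r, viewer gives the robot as it stands. Calls block until the motion is done:
- r.movep(position, orientation): joint-space move of the TCP to a pose.
- r.movel(position, frame=None, speed=0.15): straight line of the TCP; frame=None keeps the orientation; speed is the mean speed in m/s.
- r.move_joints(angles): joint-space move.
- r.command_gripper(opening, strength=None): opening from 0.0 (shut) to 1.0 (fully open); strength is the grip in N (None keeps the last); returns when the fingers have stopped.
- r.sleep(seconds).
- r.ik(position, orientation): joint angles nearest the present ones, or None.
- viewer.grab_frame(name): name is "side" or "top"; returns the picture (480x640x3 uint8, blue, green, red); there is no depth.
- viewer.get_calibration(name): a dict with "mtx" (3x3 intrinsics, pixels), "dist" ([k1, k2, p1, p2, k3] as OpenCV has them; the pictures are not rectified), "position" and "orientation" of the camera in the world. Camera axes: x right, y down, z forward; pixel columns grow to the right and rows downward; lengths in m; the calibration is good to about 2 mm. A picture is of the moment at which its call begins. get_calibration takes no time and is no camera call.
A pose or a line that the arm cannot do raises r.Unreachable and nothing moves.
- r.finish_job(): hands the job in; it is judged then, once.
Trained networks look in the newest picture that a camera, given by its name, has taken for a name from the list of things; names that differ only in an ending like _2 or _b are one class to them, and where a whole thing is asked for, a point or a joint stands for the part that bears it (a point fixed in the world has none). Each returns a list of dicts, best first, with "p" (0 to 1); they miss things now and then, are a little off and sometimes report something else, mostly with a low value. They report only what shows in the picture. A call takes as long as a camera call.
- viewer.silhouettes(target, camera): "region" (480x640 bool, what is visible of it) and "pixel" ([row, column] in pixels, amid what is visible of it).
- viewer.spot_point(target, camera): "pixel" ([row, column] in pixels: a listed point, or the origin of a listed thing).
Readings, each from a call of its own:
- r.current_time(): time.
- r.current_joints(): joint angles.
- r.current_joint_vel(): joint speeds.
- r.current_effort(): joint torques, N m.
- r.current_ee_pos(): TCP position.
- r.current_eef_rot(): TCP orientation.
- r.current_force(): force on the tool from outside, world axes, zero at the start.
- r.current_wrist_torque(): the same for the moment, N m.
- r.current_grip_width(): opening from 0.0 (shut) to 1.0 (fully open).
- r.current_finger_force(): force on a finger pad.
Only numpy, scipy, OpenCV 4.12 (cv2) and the standard library are available. Lean on these libraries where they do the work, as an engineer would, in place of code of your own. Each camera call takes 0.05 s, during which the arm holds its last target. There are 200 camera calls.

TASK

The two-bay parts box on the desk has a clear bifold dust cover over each bay. Uncover the bay that holds the square aluminium spacer ring: push the cover's front rod towards the hinge at the far side until its two panels stand up folded flat against each other, then let go. Leave the other bay's cover as it is and do not knock the ring about.

Things in the scene. Friction and masses are not known exactly. Their poses are not given: they have to be found in the camera images.
- dust_box: Grey open box fixed to the desk, 114 (x) x 175 (y) mm, walls 45 mm high (rails on the walls along x: 48.5 mm). Origin: centre of its underside; x points from its front to its hinge side, z up. A middle wall parts a left bay (centre y +42.5 mm) from a right bay (y -42.5 mm), each 80 mm wide, each under a bifold cover of two clear 48 x 74 x 4 mm panels edged with aluminium.
- left_cover (a joint): Left bay's cover: angle a (rad) of its rear panel, hinged to the box at x +50, z 51 mm; the front panel slopes down from the ridge at the same angle to an aluminium rod along y, 10 mm thick, 74 mm long, guided along x. 0: both flat over the bay; 1.55 (stop): both upright and folded together. Starts at 0.3 to 0.6. Rod's front face: x = 45 - 96 cos a - 5 sin a, axis z = 51 + 5 cos a (mm, box frame).
- right_cover (a joint): The same for the right bay's cover. Pushing the rod level towards +x of the box raises the ridge (z = 51 + 48 sin a mm) and folds the cover; it takes a few newtons, and friction holds the cover wherever it is left. Folded, it stands about 52 mm above the rod, 103 mm above the desk, with the rod's front face at about x = 38 mm.
- ring_center (a point): Centre of the spacer ring: a square machined aluminium piece 44 x 44 x 14 mm with a round hole, lying loose on the floor (4 mm thick) of the left or the right bay. The other bay holds an upright L-shaped bracket, 36 x 64 x 34 mm.

How it is judged (in metres and radians):
At the end, for the whole second after the job is handed in: The cover of the bay that holds the ring is folded up past 1.4 rad (its two panels within about 20 degrees of each other), and the other bay's cover is still partly raised, between 0.2 and 0.75 rad (((y of ring_center in the frame of dust_box above 0 m and value of joint left_cover above 1.4 rad and value of joint right_cover between 0.2 and 0.75 rad) or (y of ring_center in the frame of dust_box below 0 m and value of joint right_cover above 1.4 rad and value of joint left_cover between 0.2 and 0.75 rad))); the robot touches nothing.
It fails at once if the ring is knocked about (moved more than 20 mm) (distance of ring_center from where it was at the start of the episode above 0.02 m).
It fails at once if both covers are folded (value of joint each of left_cover, right_cover above 1 rad).
It also fails if it takes over 32 s, if anything falls off the work surface, if the arm or the gripper's body presses on something with over 40 N, if the wrist force passes 120 N, or if a joint passes its speed limit or range.

## Working session

There is one attempt and no reset: what is moved stays moved. The work goes in short steps, each a Python script; the robot and the scene stay as the last script left them, time stands still between calls to the robot, and variables do not carry over. Pictures are saved under pics/ and viewed, at most 10 in all, crops included, and the job is handed in when it is done.

```bash
mkdir -p pics; python3 - <<'E'
from rig import r, viewer
import cv2
for c in("top","side"):
    im=viewer.grab_frame(c); cv2.imwrite(f"pics/{c}0.png",im)
    k=viewer.get_calibration(c); print(c,k)
    for t in("ring_center","dust_box","left_cover","right_cover"):
        print(t,[(round(d["p"],2),d["pixel"]) for d in viewer.spot_point(t,c)] if t in("ring_center","dust_box") else [(round(d["p"],2),d["pixel"]) for d in viewer.silhouettes(t,c)])
print(r.current_time(), r.current_eef_rot())
E
```

```text
top {'mtx': array([[528.49481088,   0.        , 313.29728383],
       [  0.        , 528.49481088, 240.24714372],
       [  0.        ,   0.        ,   1.        ]]), 'dist': array([-0.06956622,  0.        ,  0.        ,  0.        ,  0.        ]), 'position': array([0.29507086, 0.42204885, 0.9117747 ]), 'orientation': array([[-7.69427827e-04, -9.85500078e-01,  1.69673227e-01],
       [-9.99811500e-01, -2.53359205e-03, -1.92495776e-02],
       [ 1.94003430e-02, -1.69656055e-01, -9.85312362e-01]])}
ring_center []
dust_box [(0.74, [261.0, 340.4])]
left_cover [(0.78, [275.4, 324.9])]
right_cover [(0.84, [236.5, 357.6])]
side {'mtx': array([[584.5477555 ,   0.        , 315.83581261],
       [  0.        , 584.5477555 , 239.01192782],
       [  0.        ,   0.        ,   1.        ]]), 'dist': array([-0.11051679,  0.        ,  0.        ,  0.        ,  0.        ]), 'position': array([0.90324341, 0.45094914, 0.79804876]), 'orientation': array([[-0.08821477,  0.8339558 , -0.54473468],
       [ 0.99608861,  0.07107496, -0.05249594],
       [-0.0050623 , -0.54723493, -0.83696374]])}
ring_center [(0.4, [263.0, 263.9])]
dust_box []
left_cover [(0.69, [215.8, 309.8])]
right_cover []
0.5 [[-9.45440177e-01  3.25795751e-01  3.29391340e-05]
 [ 3.25795751e-01  9.45440177e-01 -2.59089176e-05]
 [-3.95829959e-05 -1.37639017e-05 -9.99999999e-01]]
```

View pics/top0.png

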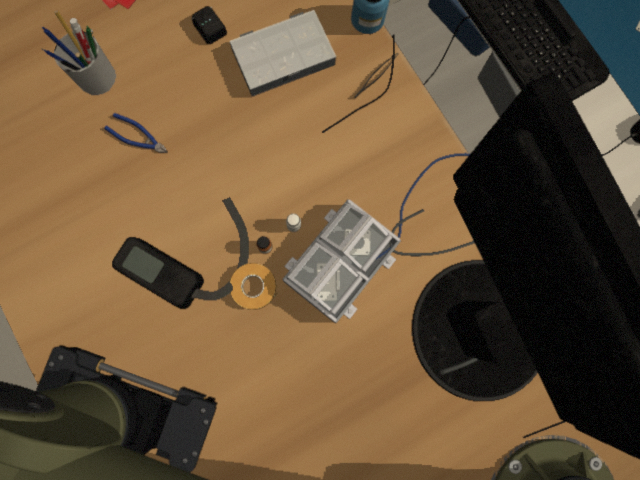

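View pics/side0.png

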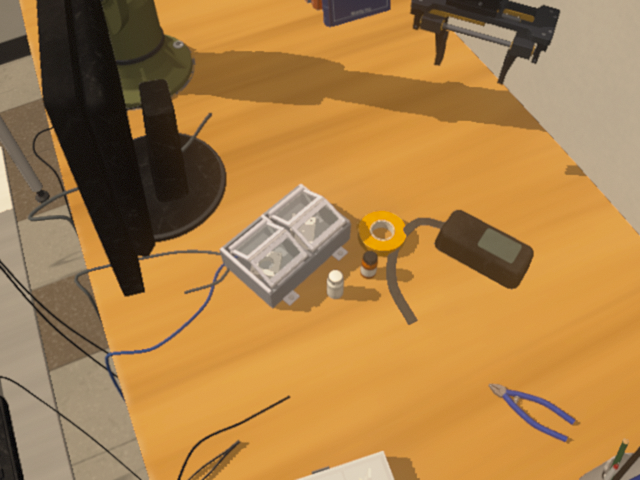

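The box is at about (342,262) in the top view and (287,243) in the side view, with the monitor close to one end. I'll zoom in on it.

```bash
python3 - <<'E'
import cv2,numpy as np
a=cv2.imread("pics/top0.png")[190:330,270:410]; b=cv2.imread("pics/side0.png")[175:315,213:358]
cv2.imwrite("pics/crop_t.png",cv2.resize(a,(600,600),interpolation=cv2.INTER_CUBIC))
cv2.imwrite("pics/crop_s.png",cv2.resize(b,(621,600),interpolation=cv2.INTER_CUBIC))
E
```

```text
(no output)
```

View pics/crop_t.png

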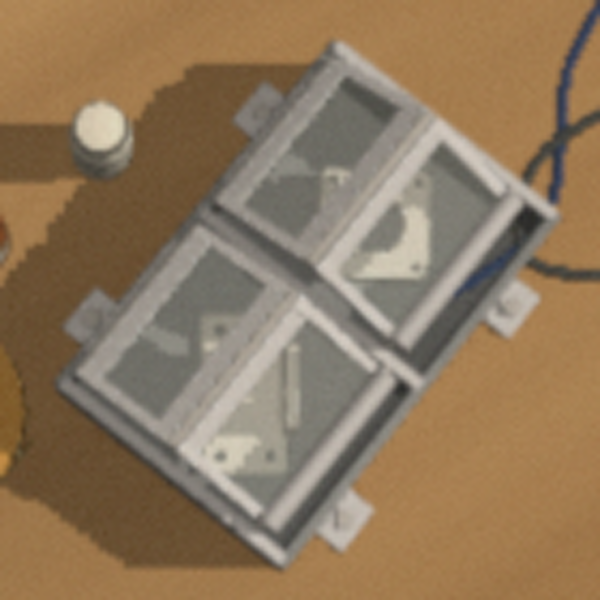

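View pics/crop_s.png

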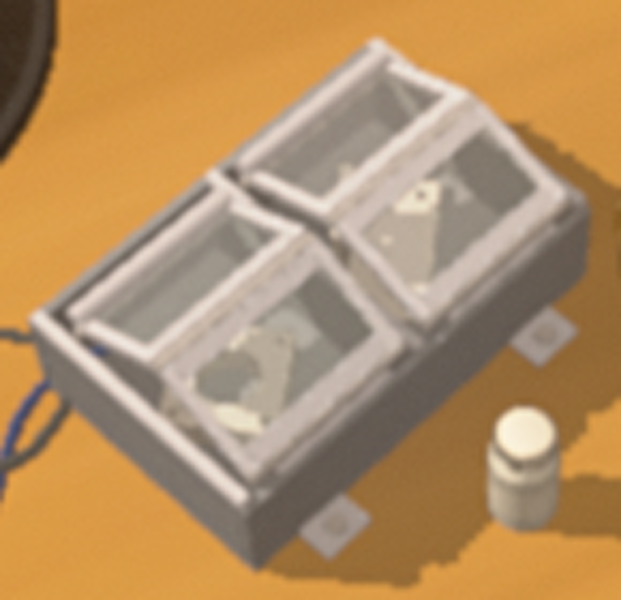

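The ring (round hole) is in the bay at crop (385,240) in the top view, and the L bracket is in the other. The rods are on the lower-right side, so the box's +x points up-left and the ring is in the right bay. Next I fit the box pose from the corners and locate the monitor.

```bash
cat > h.py <<'E'
import numpy as np,cv2
from rig import r,viewer
def proj(P,c):
    k=viewer.get_calibration(c);R=np.array(k["orientation"]).T
    return cv2.projectPoints(np.array(P,float).reshape(-1,1,3),cv2.Rodrigues(R)[0],-R@k["position"],k["mtx"],k["dist"])[0][:,0]
def ray(px,c):
    k=viewer.get_calibration(c);u=cv2.undistortPoints(np.array([[px]],float),k["mtx"],k["dist"])[0,0]
    return k["position"],k["orientation"]@np.array([u[0],u[1],1])
def tri(a,b):
    p,d=ray(a,"top");q,e=ray(b,"side");s=np.linalg.lstsq(np.c_[d,-e],q-p,rcond=None)[0]
    A,B=p+s[0]*d,q+s[1]*e;return (A+B)/2,np.linalg.norm(A-B)
E
python3 - <<'E'
from h import *
from scipy.optimize import least_squares
t=lambda x,y:(270+x*140/600,190+y*140/600); s=lambda x,y:(213+x*145/621,175+y*140/600)
C=lambda x,y:(x,y,.0485)
# box corners FL,FR,RR,RL ; rail tops
X=np.array([(-57,87.5),(-57,-87.5),(57,-87.5),(57,87.5)])/1000
T=np.array([t(283,563),t(555,212),t(338,45),t(63,380)]); S=np.array([s(378,43),s(36,316),s(250,508),s(588,200)])
def pts(p,X,z): c,n=np.cos(p[2]),np.sin(p[2]);return np.c_[p[0]+c*X[:,0]-n*X[:,1],p[1]+n*X[:,0]+c*X[:,1],np.full(len(X),z)]
f=lambda p:np.r_[proj(pts(p,X,.0485),"top")-T,proj(pts(p,X,.0485),"side")-S].ravel()
o=least_squares(f,[.37,.37,.9],loss="soft_l1");print(o.x,np.degrees(o.x[2]),f(o.x).reshape(-1,2).round(1))
p=o.x
# cover angle of right & left from rod ends (top view; front edge pixel line)
for nm,y,ends in(("right",-.0425,[(518,197),(405,345)]),("left",.0425,[(405,385),(275,525)])):
    for a in np.arange(.25,.66,.05):
        xf=.045-.096*np.cos(a)-.005*np.sin(a)+.005
        q=proj(pts(p,np.array([(xf,y-.037),(xf,y+.037)]),.056+.003),"top")
        print(nm,a.round(2),((q-[270,190])*600/140).round().tolist(),ends)
for a,b in [((457,180),(131,292)),((457,205),(131,292)),((565,425),(45,105)),((528,75),(155,258)),((475,330),(165,190))]: print(tri(a,b))
E
```

```text
[0.41225058 0.35827871 0.89549168] 51.30789409485685 [[-0.   1.4]
 [ 1.4  0.3]
 [-1.7 -2.6]
 [-3.3  0.1]
 [-1.2 -2.1]
 [-2.1 -0.3]
 [-0.2  0.9]
 [ 1.7  0.7]]
right 0.25 [[527.0, 204.0], [410.0, 354.0]] [(518, 197), (405, 345)]
right 0.3 [[525.0, 202.0], [408.0, 352.0]] [(518, 197), (405, 345)]
right 0.35 [[523.0, 200.0], [405.0, 350.0]] [(518, 197), (405, 345)]
right 0.4 [[519.0, 198.0], [402.0, 347.0]] [(518, 197), (405, 345)]
right 0.45 [[516.0, 195.0], [398.0, 345.0]] [(518, 197), (405, 345)]
right 0.5 [[512.0, 192.0], [394.0, 341.0]] [(518, 197), (405, 345)]
right 0.55 [[507.0, 188.0], [390.0, 338.0]] [(518, 197), (405, 345)]
right 0.6 [[502.0, 185.0], [385.0, 334.0]] [(518, 197), (405, 345)]
right 0.65 [[497.0, 180.0], [379.0, 329.0]] [(518, 197), (405, 345)]
left 0.25 [[392.0, 376.0], [271.0, 530.0]] [(405, 385), (275, 525)]
left 0.3 [[390.0, 375.0], [269.0, 528.0]] [(405, 385), (275, 525)]
left 0.35 [[387.0, 372.0], [266.0, 526.0]] [(405, 385), (275, 525)]
left 0.4 [[384.0, 370.0], [263.0, 524.0]] [(405, 385), (275, 525)]
left 0.45 [[381.0, 367.0], [259.0, 521.0]] [(405, 385), (275, 525)]
left 0.5 [[376.0, 364.0], [255.0, 517.0]] [(405, 385), (275, 525)]
left 0.55 [[372.0, 360.0], [251.0, 514.0]] [(405, 385), (275, 525)]
left 0.6 [[367.0, 356.0], [246.0, 510.0]] [(405, 385), (275, 525)]
left 0.65 [[362.0, 352.0], [240.0, 505.0]] [(405, 385), (275, 525)]
(array([0.54326931, 0.15956369, 0.07302819]), np.float64(0.013669770579940729))
(array([0.51514165, 0.14053288, 0.01647328]), np.float64(0.02168709253017448))
(array([ 0.15390586, -0.06825289,  0.03924892]), np.float64(0.11710767344058817))
(array([0.60337898, 0.20243677, 0.3083885 ]), np.float64(0.11455043946317177))
(array([ 0.29545952,  0.12323728, -0.01167382]), np.float64(0.003451727990476313))
```

```bash
python3 - <<'E'
from h import *
for z in(.07,.2,.3,.35,.4,.45,.5):print(z,proj([.543,.16,z],"top").round(),proj([.543,.16,z],"side").round())
for z in(.07,.1,.4):
  for px in((565,425),(457,180),(528,75)):
    p,d=ray(px,"top");print(px,(p+d*(z-p[2])/d[2]).round(3))
b=cv2.imread("pics/side0.png")[0:320,0:230];a=cv2.imread("pics/top0.png")[60:480,420:640]
cv2.imwrite("pics/mon.png",np.hstack([cv2.resize(b,(410,570)),cv2.resize(a,(298,570))]))
# candidate joints
yaw=np.radians(51.3);bx=np.array([np.cos(yaw),np.sin(yaw),0]);by=np.array([-bx[1],bx[0],0])
c=np.array([.412,.358,0])
print(r.current_eef_rot()[:,1] if hasattr(r.current_eef_rot(),'shape') else 0)
for s in(1,-1):
  R=np.c_[np.cross(s*by,[0,0,-1]),s*by,[0,0,-1]]
  for x,z in((-.07,.2),(-.062,.055),(.03,.055)):
    print(s,x,z,np.round(r.ik(list(c+bx*x-by*.0425+[0,0,z]),R),1))
E
```

```text
0.07 [[460. 180.]] [[137. 293.]]
0.2 [[487. 154.]] [[109. 244.]]
0.3 [[514. 128.]] [[ 83. 195.]]
0.35 [[530. 112.]] [[ 67. 165.]]
0.4 [[550.  93.]] [[ 49. 131.]]
0.45 [[573.  71.]] [[29. 93.]]
0.5 [[600.  44.]] [[ 6. 48.]]
(565, 425) [0.145 0.009 0.07 ]
(457, 180) [0.543 0.166 0.07 ]
(528, 75) [0.736 0.028 0.07 ]
(565, 425) [0.151 0.024 0.1  ]
(457, 180) [0.534 0.175 0.1  ]
(528, 75) [0.72  0.042 0.1  ]
(565, 425) [0.204 0.171 0.4  ]
(457, 180) [0.446 0.266 0.4  ]
(528, 75) [0.563 0.182 0.4  ]
[ 3.25795751e-01  9.45440177e-01 -1.37639017e-05]
1 -0.07 0.2 [-4.320e+01 -7.000e-01  5.400e+00  1.075e+02  1.000e-01  7.320e+01
  1.035e+02]
1 -0.062 0.055 [-41.1   8.5   3.4 115.7  -0.6  55.8 103.9]
1 0.03 0.055 [-39.6  18.3  -0.5 103.4   0.2  58.3 101.1]
-1 -0.07 0.2 [-55.2  -1.2  17.3 107.9   0.4  73.2 -76.7]
-1 -0.062 0.055 [-54.8   8.6  18.1 116.2  -3.2  55.7 -73.8]
-1 0.03 0.055 [-55.6  18.8  18.3 104.   -6.8  58.3 -73.3]
```

View pics/mon.png

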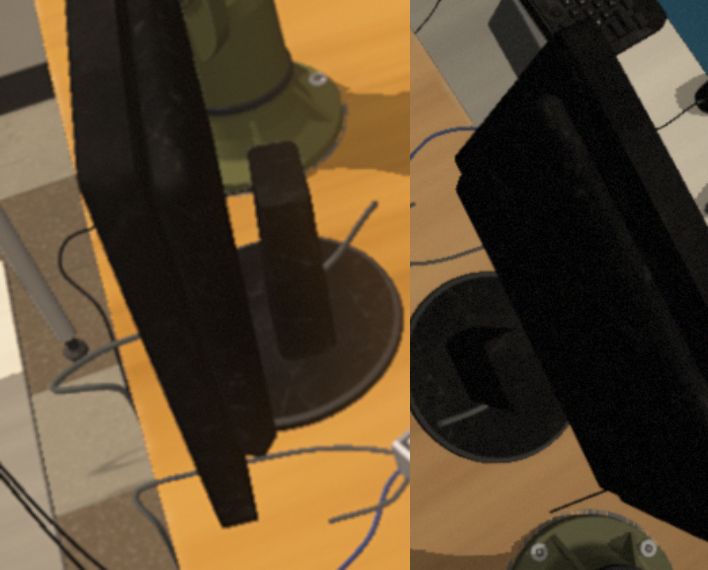

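The monitor's back plane is about 0.17 m from the push path, and the screen top is near z 0.42, so the arm is clear. The target is the right cover. I'll shut the fingers, drop in front of the rod and push in steps while watching the force.

```bash
cat >> h.py <<'E'
yaw=np.radians(51.3);bx=np.array([np.cos(yaw),np.sin(yaw),0]);by=np.array([-bx[1],bx[0],0]);c0=np.array([.412,.358,0])
W=lambda x,z,y=-.0425:list(c0+bx*x+by*y+[0,0,z])
R=np.c_[np.cross(-by,[0,0,-1]),-by,[0,0,-1]]
E
python3 - <<'E'
from h import *
r.command_gripper(0.0)
r.movep(W(-.072,.2),R)
r.movel(W(-.072,.075),speed=.15)
viewer.grab_frame("top");im=viewer.grab_frame("side");im2=viewer.grab_frame("top")
cv2.imwrite("pics/pre.png",np.hstack([cv2.resize(im[150:330,180:380],(400,360)),cv2.resize(im2[170:350,250:430],(360,360))]))
print(r.current_time(),r.current_ee_pos(),r.current_force(),proj(W(-.072,.075),"side"),proj(W(-.072,.075),"top"))
E
```

```text
4.6083 [0.40079482 0.27581765 0.07602209] [ 0.6760324   0.04214186 -0.17311059] [[232.49038634 215.14200406]] [[394.7376758 264.4535662]]
```

View pics/pre.png

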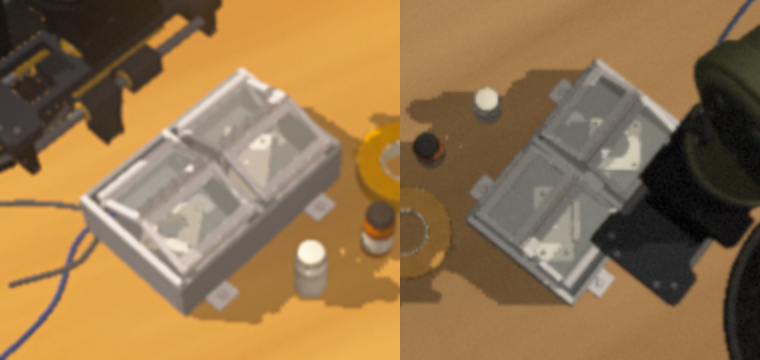

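The shut fingertips show at side-crop (105,140), matching the projected TCP at (232,215). They are in front of the right bay. Now I push.

```bash
python3 - <<'E'
from h import *
w=r.current_grip_width();print("w",w)
assert w<.1
f0=np.array(r.current_force())
r.movel(W(-.072,.052),speed=.08);print(np.array(r.current_force())-f0)
for x in list(np.arange(-.06,.021,.01))+list(np.arange(.023,.0361,.002)):
    r.movel(W(x,.052 if x<-.03 else .050),speed=.06)
    f=np.array(r.current_force())-f0;fx=f@bx
    print(round(x,3),fx.round(1),round(f@by,1),f[2].round(1),((np.array(r.current_ee_pos())-c0)@bx).round(4),round(r.current_time(),2))
    if abs(fx)>18 or abs(f[2])>15: break
im=viewer.grab_frame("side")
cv2.imwrite("pics/push.png",cv2.resize(im[130:330,180:400],(660,600)))
E
```

```text
w 0.0033641986430510648
[-0.24452932 -0.25094396  0.85684122]
-0.06 -0.7 -0.8 -0.5 -0.0592 5.39
-0.05 -0.4 1.0 0.1 -0.0496 5.71
-0.04 -0.0 0.3 0.1 -0.0391 6.03
-0.03 -0.4 0.9 1.0 -0.0293 6.34
-0.02 0.1 0.5 0.8 -0.0193 6.66
-0.01 -0.7 0.5 -0.4 -0.0093 6.97
0.0 -0.5 0.8 0.1 0.0007 7.29
0.01 -0.8 -0.8 0.6 0.0107 7.61
0.02 -0.4 0.7 0.3 0.0207 7.92
0.023 0.0 0.7 0.9 0.0232 8.18
0.025 -1.2 1.3 -0.5 0.0251 8.43
0.027 -3.7 1.2 2.8 0.0261 8.68
0.029 -8.3 0.6 4.6 0.0269 8.93
0.031 -10.0 1.4 6.7 0.0276 9.18
0.033 -14.0 1.4 10.4 0.028 9.43
0.035 -18.4 1.6 14.2 0.0283 9.68
```

View pics/push.png

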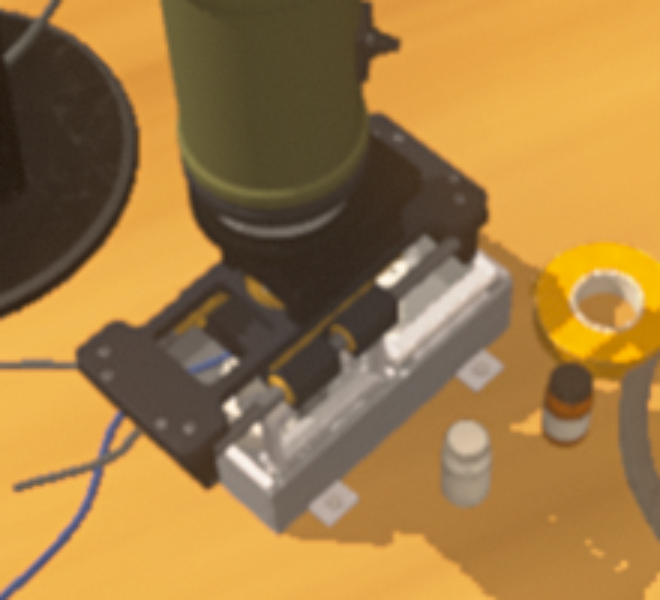

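The force rises at x = 0.028, where the stop should be, so the cover is probably folded. I'll back off and look.

```bash
python3 - <<'E'
from h import *
r.movel(W(-.02,.051),speed=.1)
r.movel(W(-.05,.2),speed=.2)
r.movep(W(-.05,.25,.16),R)
r.movep([.212,.615,.25],R)
im=viewer.grab_frame("side");im2=viewer.grab_frame("top")
cv2.imwrite("pics/after.png",np.hstack([cv2.resize(im[150:330,190:380],(400,380)),cv2.resize(im2[170:350,250:430],(380,380))]))
print(r.current_time(),np.array(r.current_force()))
E
```

```text
13.0917 [ 0.18599358 -0.70095192  0.84397363]
```

View pics/after.png

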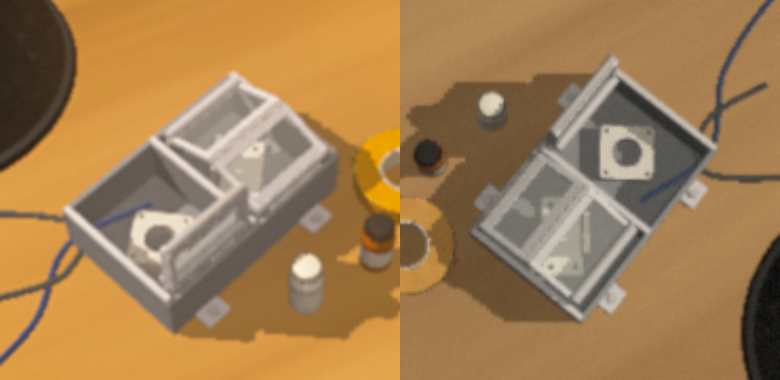

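The right cover stands folded with the ring uncovered at (627,152), and the left cover is unchanged. The fingers reached the rod position for the full stop, so I'm handing in.

```bash
python3 -c "
from rig import r
print(r.finish_job())"
```

```text
the job is handed in; nothing more can be done
None
```

I folded the right bay's cover (the one over the ring) up to its stop and let go; the ring looks undisturbed, the left cover was left as it was, and the job is handed in, with no verdict shown.

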